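# Level the marking-out plate with a micrometer level

### The arm

A 7-joint arm with a two-finger parallel gripper is mounted at the origin on a cart in front of the work surface, level with it; the furniture and walls round the work are solid. World frame = base frame: x ahead of the robot, y to its left, z up, the work surface at z = 0. Lengths are in m, angles in rad, forces in N, time in s.
With the tool pointing down it reaches from about 0.35 to 0.9 m from the base axis. Payload 8.1 kg.
Tool frame: the origin (TCP) lies at the very end of the fingers, on their centre line; the grasp point (between the pads) lies 19 mm behind it (robot.tcp_to_grasp is the distance from the TCP to the grasp point, in m); y points along the fingers, z is the direction in which the jaws open and shut, and the axes are right-handed (so a half turn about y gives the same grasp; the last joint's range is limited). The gripper opens to 85 mm and grips with 20 to 120 N. Pads are 22 mm wide; open, the fingers measure 114 mm over their backs; the gripper's body (76 mm by 85 mm) begins 54 mm behind the grasp point. The pads swing forward as they close: fully open they stand 13 mm farther back than shut.
Start: joints at [-1.292, 0.434, 0.025, 1.573, -0.012, 1.134, -0.075], TCP at [0.233, 0.58, 0.231] pointing down, gripper open.
Joint ranges: [-2.62, 2.62], [-0.44, 2.09], [-1.27, 1.32], [0.08, 2.57], [-1.32, 4.46], [0.12, 2], [-2.74, 2.74]. Speed limits (rad/s): [2.22, 2.22, 3.01, 3.01, 3.14, 3.14, 3.14].

### API

Orientations are given as a unit quaternion [x, y, z, w].
In Python, from rig import robot, eyes gives the robot as it stands. Calls block until the motion is done:
- robot.move_ptp(position, orientation): joint-space move of the TCP to a pose.
- robot.servo_line(position, rotation=None, vel=0.15): straight line of the TCP; rotation=None keeps the orientation; vel is the mean speed in m/s.
- robot.movej(angles): joint-space move.
- robot.command_gripper(opening, grasp_force=None): opening from 0.0 (shut) to 1.0 (fully open); grasp_force is the grip in N (None keeps the last); returns when the fingers have stopped.
- robot.hold(seconds).
- robot.ik(position, orientation): joint angles nearest the present ones, or None.
- eyes.grab_frame(name): name is "scene" or "top" or "wrist"; returns a dict with "frame" (400x640x3 uint8, blue, green, red), "range_z" (400x640 float32, m along the optical axis (not along the pixel's ray), 0 where there is no reading), "fx", "fy", "cx", "cy" (pixels), "distortion" ([k1, k2, p1, p2, k3] as OpenCV has them; the pictures are not rectified), "rvec" (rotation vector, rad) and "tvec" (3), from world to camera coordinates, as OpenCV has them. Camera axes: x right, y down, z forward; pixel columns grow to the right and rows downward; lengths in m; the calibration is good to about 2 mm. A picture is of the moment at which its call begins.
A pose or a line that the arm cannot do raises robot.PlanningError and nothing moves.
- robot.finish_job(): hands the job in, once; it reports no verdict.
Readings, each from a call of its own:
- robot.get_clock(): time.
- robot.get_joint_positions(): joint angles.
- robot.get_qd(): joint speeds.
- robot.get_joint_efforts(): joint torques, N m.
- robot.get_ee_pos(): TCP position.
- robot.get_eef_rot(): TCP orientation.
- robot.get_wrist_force(): force on the tool from outside, world axes, zero at the start.
- robot.get_torque(): the same for the moment, N m.
- robot.get_gripper_width(): opening from 0.0 (shut) to 1.0 (fully open).
Only numpy, scipy, OpenCV 4.12 (cv2) and the standard library are available. Lean on these libraries where they do the work, as an engineer would, in place of code of your own. Each camera call takes 0.05 s, during which the arm holds its last target. There are 200 camera calls.

### The job

Level the marking-out plate: first turn the drum of the grey machine level until its white pointer stands at the red zero mark, then set the level lengthwise on the plate, near the middle, and let go of it. Then grip the black knob of the plate's levelling foot, press it firmly down so that its clutch engages, and turn it until the bubble stands between the two lines of the vial. Finish like that, still gripping the knob and pressing it down with the bubble centred, so that I can tighten the lock nut; leave the other things on the bench where they are.

Things in the scene. Friction and masses are not known exactly. Their poses are not given: they have to be found in the camera images.
- machine_level: Loose grey micrometer machine level, about 0.65 kg, 220 mm long (its y) and 32 mm wide (its x), standing on its flat sole on the bench. Origin: centre of the sole; z up. The body is a block 30 mm high, black pads on its sides at mid length; the vial's 27 mm wide housing on top reaches 49 mm above the sole, from y = -25 to +61 mm; the drum stands on top at y = -78 mm.
- level_grip (a point): Point to hold the level: in the middle of the 32 mm wide body, 22 mm above the sole, close across the width (the level's x axis, this point's x axis).
- drum_grip (a point): Point on the axis of the level's micrometer drum, where to grip it: 54 mm above the sole. The drum is an upright knurled aluminium cylinder, 38 mm diameter, from 36 to 64 mm above the sole (its underside is 6 mm above the top of the body), black on top with a white radial pointer.
- level_drum (a joint): Drum angle in rad: 0 = white pointer at the red zero mark on the body, beyond the drum at the level's -y end. Grows clockwise seen from above; stays where it is left (0.02 N m friction). It starts 0.6 to 1.2 clockwise and must be turned back. It tilts the vial in the level (4 mrad per rad), so the bubble is true to the sole only with the drum at zero.
- vial_mid (a point): Middle of the vial, on its top, where the centred bubble stands. The vial is a bright green tube along the level's y axis, with two black lines 22 mm apart.
- level_bubble (a joint): Position in m of the whitish bubble, 16 mm long, from the middle of the vial along the level's y axis (+-0.020 at the ends). It moves to the higher end: 2 mm for each mrad of tilt, and needs about one second to settle. Between the lines means within 2.5 mm of the middle.
- stand: Fixed base of the plate, dark green cast iron on the bench. Origin: on the bench, below the middle of the plate; the plate's pivot lies at y = +135 mm, the levelling foot at y = -175 mm (rubber pad on the bench).
- plate_top (a point): Middle of the top of the marking-out plate, a dark green iron plate with a bare grey ground top, 150 mm (its x) by 300 mm (its y), 75 mm above the bench; y runs from the levelling foot to the pivot. The -y end carries an ear with the levelling foot and starts too low by 3 to 6 mrad (1 to 2 mm).
- knob_grip (a point): Point on the axis of the levelling foot's black knob, where to grip it: 36 mm above the plate's top, 175 mm from the plate's middle towards -y; moves with the knob. The grip is an upright ribbed cylinder, 36 mm diameter, 18 to 48 mm above the plate's top while up, over a flange of 50 mm diameter (12 to 18 mm above the plate's top); red cap.
- foot_press (a joint): How far the knob is pressed down, in m: 0 = up, where it turns idly (spring, 1.4 N preload, 0.4 N/mm); from 0.004 a serrated clutch engages on a sprung steel disc (4.4 N/mm in all); stop near 0.007. Keep it at 0.0055 to 0.0068 (10 to 16 N): then it drives the screw; clockwise from above raises the plate's -y end by 4 mrad per rad. 0.75 to 1.5 rad clockwise is needed at first. The screw stays where left.
- combi_pliers: Loose red pliers on the bench, 179x74x13 mm, a bystander.
- jam_wrench: Loose steel combination spanner on the bench, 208x37x8 mm, a bystander.
- glue_bottle: White glue bottle, 36x48x129 mm, a bystander standing at the back.

How it is judged:
By the outcome, as a careful person would: the job done as asked, in the order asked, and still so for the second after the job is handed in, while the arm keeps its last pose, push and grip.
It also fails if it takes over 58 s, if anything falls off the work surface, if the arm or the gripper's body presses on something with over 40 N, if the wrist force passes 120 N, or if a joint passes its speed limit or range.

## Working session

There is one attempt and no reset: what is moved stays moved. The work goes in short steps, each a Python script; the robot and the scene stay as the last script left them, time stands still between calls to the robot, and variables do not carry over. Pictures are saved under pics/ and viewed, about 8 in all and at most 12, crops included, and the job is handed in when it is done.

```bash
ls; mkdir -p pics; cat > h.py <<'E'
import numpy as np, cv2
from rig import robot, eyes
def P(f):
    K=np.array([[f['fx'],0,f['cx']],[0,f['fy'],f['cy']],[0,0,1.]]); R=cv2.Rodrigues(np.array(f['rvec'],float))[0]
    return K,np.array(f['distortion'],float),R,np.array(f['tvec'],float).ravel()
def at_z(f,uv,z):
    "pixels -> world points on the plane at height z"
    K,D,R,t=P(f); n=cv2.undistortPoints(np.array(uv,float).reshape(-1,1,2),K,D).reshape(-1,2)
    d=np.c_[n,np.ones(len(n))]@R; c=-R.T@t
    return c+d*((z-c[2])/d[:,2])[:,None]
def at_d(f,uv):
    "pixels -> world via depth"
    K,D,R,t=P(f); n=cv2.undistortPoints(np.array(uv,float).reshape(-1,1,2),K,D).reshape(-1,2)
    z=np.array([f['range_z'][int(round(v)),int(round(u))] for u,v in uv])
    return (np.c_[n,np.ones(len(n))]*z[:,None]-t)@R
def proj(f,p):
    K,D,R,t=P(f); return cv2.projectPoints(np.array(p,float).reshape(-1,3),np.array(f['rvec'],float),t,K,D)[0].reshape(-1,2)
def snap(cam,name,crop=None,s=1):
    import pickle
    f=eyes.grab_frame(cam); pickle.dump(f,open(f'pics/{name}.pkl','wb')); im=f['frame']
    save(f,name,crop,s); return f
def save(f,name,crop=None,s=1):
    im=f['frame']
    if crop: a,b,c,d=crop; im=im[b:d,a:c]
    cv2.imwrite(f'pics/{name}.png',cv2.resize(im,None,fx=s,fy=s,interpolation=cv2.INTER_CUBIC))
def load(n):
    import pickle; return pickle.load(open(f'pics/{n}.pkl','rb'))
E
python3 - <<'E'
from h import *
for c in('top','scene'):
    f=snap(c,c+'0',None,1.25); print(c,-P(f)[2].T@P(f)[3],f['fx'])
print(robot.get_clock(),robot.get_eef_rot(),robot.get_wrist_force(),robot.tcp_to_grasp)
E
```

```text
pics
top [ 0.34851352 -0.12682111  1.07032343] 399.0206553691451
scene [ 0.15350341 -0.68266502  0.7923546 ] 389.119377782563
0.1 [ 0.69475279 -0.13422745  0.13413909 -0.69376384] [-0.31512283 -0.89299904 -1.02431446] 0.0187
```

View pics/top0.png

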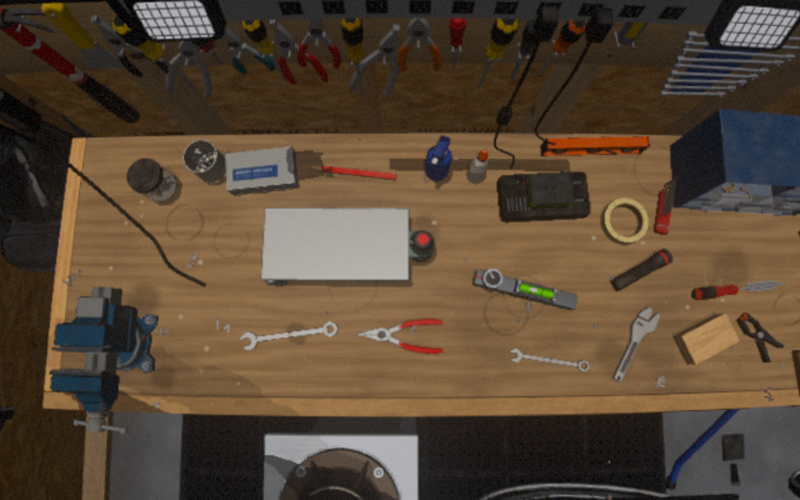

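View pics/scene0.png

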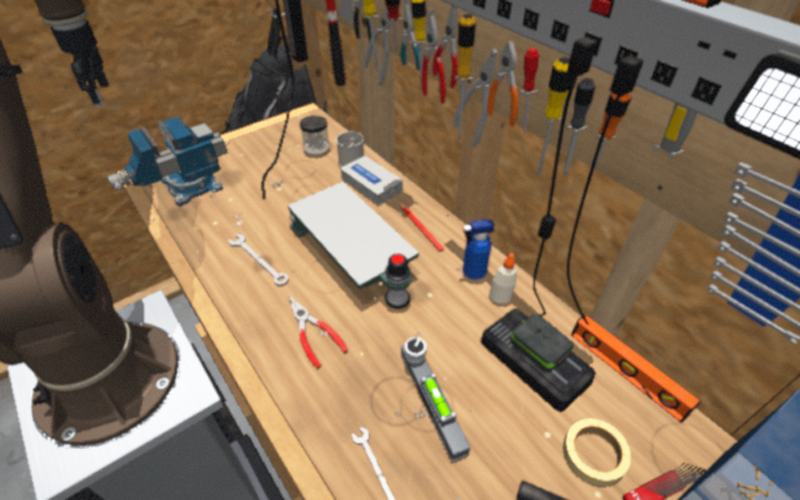

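The top view shows the plate at about (335,244), the knob at (422,240), the level's drum at (492,279) and its vial at (537,290). Next I'll enlarge the level and knob.

```bash
python3 - <<'E'
from h import *
f=load('top0')
a=cv2.resize(f['frame'][200:255,370:470],None,fx=8,fy=8,interpolation=cv2.INTER_CUBIC)
b=cv2.resize(f['frame'][155:235,200:360],None,fx=5,fy=5,interpolation=cv2.INTER_CUBIC)[:,:800]
b=cv2.resize(b,(320,160)) if 0 else b[:,:]
cv2.imwrite('pics/c1.png',a)
# plate outline by depth: height map
K,D,R,t=P(f); uu,vv=np.meshgrid(np.arange(200,480),np.arange(150,260)); uv=np.c_[uu.ravel(),vv.ravel()]
w=at_d(f,uv)
m=(w[:,2]>.066)&(w[:,2]<.082)&(uv[:,0]<330)
r=cv2.minAreaRect(w[m,:2].astype(np.float32)); print('plate',r,cv2.boxPoints(r),w[m,2].mean())
m=(w[:,2]>.10)&(w[:,2]<.13)&(uv[:,0]<350)&(uv[:,0]>322); print('knob',w[m].mean(0),w[m].min(0),w[m].max(0),m.sum())
m=(w[:,2]>.02)&(w[:,2]<.08)&(uv[:,0]>372)&(uv[:,1]>205)
r=cv2.minAreaRect(w[m,:2].astype(np.float32)); print('level',r,cv2.boxPoints(r))
m=(w[:,2]>.056)&(uv[:,0]>372)&(uv[:,1]>205); print('drum',w[m].mean(0),w[m].min(0),w[m].max(0),m.sum())
E
```

```text
plate ((0.5364490151405334, 0.005654692649841309), (0.30589908361434937, 0.14874818921089172), 89.89210510253906) [[ 0.46178705 -0.14715452]
 [ 0.61053497 -0.14743464]
 [ 0.611111    0.15846391]
 [ 0.46236306  0.15874402]] 0.07413176890438204
knob [ 0.53404728 -0.16681694  0.11984912] [ 0.51780082 -0.18369395  0.10039375] [ 0.55536479 -0.15110516  0.12763259] 175
level ((0.4473481774330139, -0.38760700821876526), (0.22114217281341553, 0.03770635277032852), 76.14718627929688) [[ 0.40256947 -0.49044806]
 [ 0.43917912 -0.49947602]
 [ 0.49212688 -0.28476596]
 [ 0.45551723 -0.275738  ]]
drum [ 0.45078156 -0.28698392  0.19489738] [ 0.34851352 -0.33051718  0.05607361] [ 0.48581253 -0.12682111  1.07032343] 215
```

View pics/c1.png

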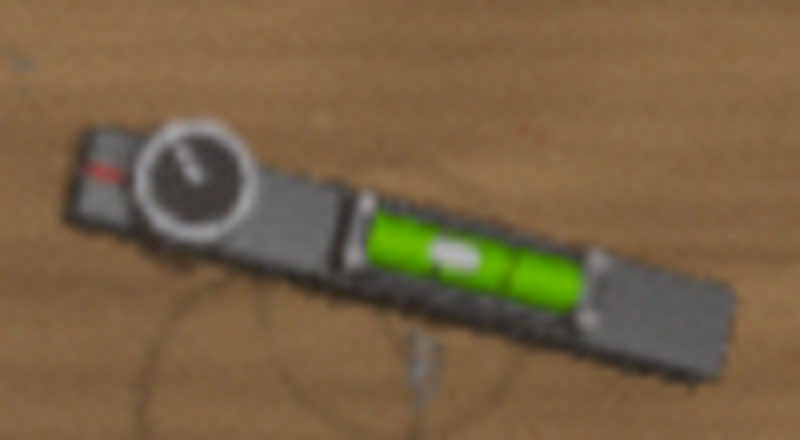

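```bash
cat >> h.py <<'E'
from scipy.spatial.transform import Rotation as Rot
def down(a):
    "tool pointing down, jaw axis (tool z) at world angle a"
    z=np.array([np.cos(a),np.sin(a),0]); y=np.array([0,0,-1.]); return Rot.from_matrix(np.c_[np.cross(y,z),y,z]).as_quat()
def yaw():
    z=Rot.from_quat(robot.get_eef_rot()).as_matrix()[:,2]; return np.arctan2(z[1],z[0])
E
python3 - <<'E'
from h import *
f=load('top0')
c=lambda x,y:[370+x/8-.44,200+y/8-.44]
d=at_z(f,[c(196,180)],.064)[0]; print('drum',d)
e=at_z(f,[c(727,332),c(72,175)],.03); print('ends',e, 'axis',np.degrees(np.arctan2(*(e[0]-e[1])[1::-1])))
pt=at_z(f,[c(180,148),c(200,180),c(102,172)],.064); print(pt, 'vial',at_z(f,[c(365,240),c(585,280)],.045))
print(yaw(),robot.get_ee_pos())
for a in np.arange(-180,180,30):
    q=robot.ik([d[0],d[1],.15],down(np.radians(a))); q2=robot.ik([.535,-.168,.2],down(np.radians(a))); print(a,None if q is None else np.round(q,2)[[0,6]],None if q2 is None else np.round(q2,2)[[0,6]])
E
```

```text
drum [ 0.46763843 -0.31240589  0.064     ]
ends [[ 0.42055589 -0.49291036  0.03      ]
 [ 0.47347347 -0.27781772  0.03      ]] axis -103.82154433390052
[[ 0.47790295 -0.30762589  0.064     ]
 [ 0.46763317 -0.31368441  0.064     ]
 [ 0.4703129  -0.28247335  0.064     ]] vial [[ 0.45012929 -0.3702768   0.045     ]
 [ 0.43671509 -0.44174467  0.045     ]]
1.1889529888690187 [0.23274307 0.57957009 0.23061081]
-180 [-0.24 -1.94] [-0.55 -2.32]
-150 [-0.24 -1.42] [-0.55 -1.8 ]
-120 [-0.24 -0.9 ] [-0.55 -1.28]
-90 [-0.16 -0.51] [-0.54 -0.77]
-60 [-0.11 -0.05] [-0.51 -0.3 ]
-30 [-0.08  0.43] [-0.48  0.18]
0 [-0.07  0.95] [-0.46  0.68]
30 [0.01 1.39] [-0.45  1.19]
60 [-0.13  2.07] [-0.4   1.67]
90 [-0.18  2.66] [-0.31  2.11]
120 [0.99 2.23] [-0.25  2.58]
150 [-0.24 -2.47] [0.92 2.33]
```

```bash
python3 - <<'E'
from h import *
robot.move_ptp([.4676,-.3124,.17],down(np.radians(-38)))
robot.command_gripper(.66,25)
f=snap('wrist','w1',None,1.25); print(robot.get_clock(),-P(f)[2].T@P(f)[3],f['fx'],P(f)[2][2], robot.get_gripper_width())
print(proj(f,[[.4676,-.3124,.064]])*1.25)
E
```

```text
3.7833 [ 0.5107876  -0.25700883  0.31306032] 331.85425183361195 [-0.17073209 -0.2176811  -0.96097112] 0.6640664113642218
[[397.27222306 250.6057878 ]]
```

View pics/w1.png

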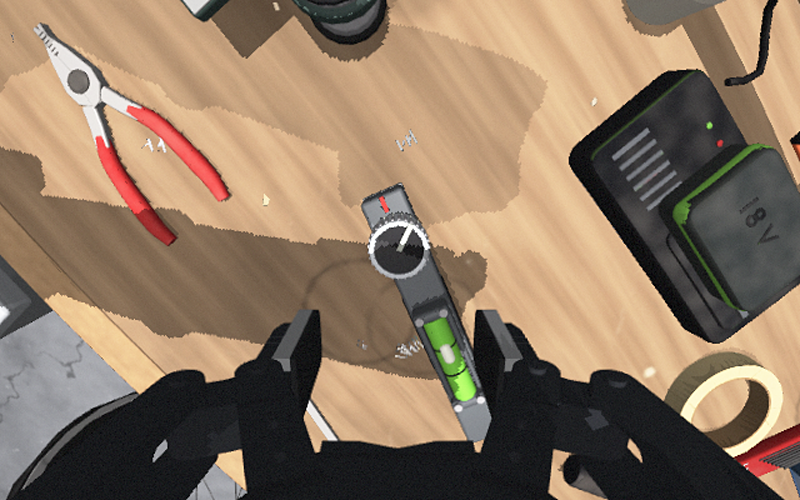

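The drum is centred at (399,249), with its pointer tip at (411,225), the red mark at (385,204), and the level's far end near (478,432).

```bash
python3 - <<'E'
from h import *
f=load('w1'); s=lambda *p:np.array(p,float)/1.25
c=at_z(f,[s(399,249)],.064)[0]; t=at_z(f,[s(411.5,224)],.064)[0]; b=at_z(f,[s(386,204)],.03)[0]
v=at_z(f,[s(434,320),s(465,400)],.045)
an=lambda d:np.degrees(np.arctan2(d[1],d[0]))
print(c,'pointer',an(t-c),'mark',an(b-c),b,'vial',v,an(v[0]-v[1]),an(c-v.mean(0)))
E
```

```text
[ 0.46908836 -0.31224306  0.064     ] pointer 26.351680245199137 mark 73.28623067789842 [ 0.47608262 -0.28895031  0.03      ] vial [[ 0.45340685 -0.37278903  0.045     ]
 [ 0.43237917 -0.44096735  0.045     ]] 72.85909491943747 74.52771609210335
```

```bash
python3 - <<'E'
from h import *
p=[.4686,-.3123]; a0=np.radians(-15-24.5)
robot.servo_line(p+[.08],down(a0),.15)
robot.servo_line(p+[.037],None,.08); print(robot.get_wrist_force())
robot.command_gripper(.3,25); print(robot.get_gripper_width(),robot.get_wrist_force(),robot.get_torque())
for k in range(1,4): robot.servo_line(p+[.037],down(a0+np.radians(49)*k/3),.05)
print(robot.get_wrist_force(),robot.get_torque(),robot.get_clock())
robot.command_gripper(.66); robot.servo_line(p+[.17],None,.2)
f=snap('wrist','w2',(220,80,420,330),3); 
print(robot.get_clock(),proj(f,[[.4686,-.3123,.064]]))
E
```

```text
[-0.60883693 -0.57770179  0.96784117]
0.43451404259277404 [-0.81169215 -0.33319957  4.26837152] [0.06426505 0.20638066 0.02209046]
[-1.49132428  0.7882242   7.85938962] [0.22979625 0.35386786 0.0205544 ] 6.8083
8.0 [[318.34541919 201.84492328]]
```

View pics/w2.png

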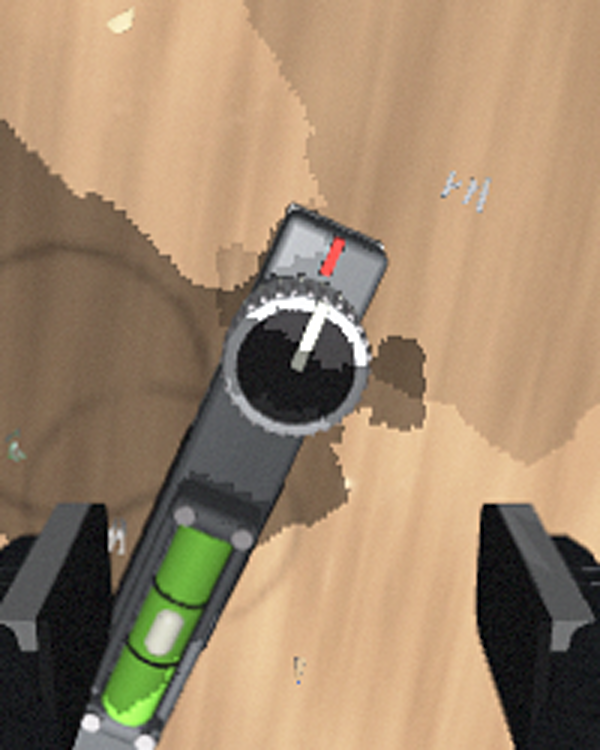

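The pointer (300,366 to 322,308) now lines up with the red mark (326,275 to 340,240), and on the bench the bubble stands between the lines. I'll quantify that and get the level's grip pose.

```bash
python3 - <<'E'
from h import *
f=load('w2'); s=lambda *p:np.array([220,80])+(np.array(p,float)+.5)/3-.5
an=lambda d:np.degrees(np.arctan2(d[1],d[0]))
q=lambda uv,z:at_z(f,[s(*uv)],z)[0]
c=q((297,366),.064); t=q((322,308),.064); b=q((300,366),.064)
print('drum',c,'pointer',an(t-b),an(t-c))
m0,m1=q((326,275),.03),q((340,240),.03); print('mark',an(m1-m0),an(m1-c))
v=q((213,528),.049),q((118,730),.049); print('screws',an(q((214,528),.045)-q((117,732),.045)))
l=[q(x,.049) for x in [(180,598),(152,655)]]; print('vialmid',(l[0]+l[1])/2,an(l[0]-l[1]),an(c-(l[0]+l[1])/2), 'bubble',q((165,632),.049))
d=at_d(f,[s(297,366),s(225,440),s(166,627)]); print(d)
E
```

```text
drum [ 0.46882243 -0.3121165   0.064     ] pointer 79.55583910467658 77.03924422121361
mark 78.41704198543366 75.55563358905172
screws 74.89483272924568
vialmid [ 0.44434732 -0.40279233  0.049     ] 74.22641111090361 74.89475782634666 bubble [ 0.44431932 -0.40458753  0.049     ]
[[ 0.46877509 -0.31184572  0.0649669 ]
 [ 0.45294569 -0.34799584  0.03025934]
 [ 0.44448158 -0.40179477  0.05072747]]
```

```bash
python3 - <<'E'
from h import *
p=[.4486,-.3875]; a=np.radians(-15)
robot.servo_line(p+[.17],down(a),.2)
robot.servo_line(p+[.03],None,.15); robot.servo_line(p+[.005],None,.06); print(robot.get_wrist_force())
robot.command_gripper(.2,60); print(robot.get_gripper_width(),robot.get_wrist_force())
robot.servo_line(p+[.19],None,.15); print('lift',robot.get_wrist_force(),robot.get_gripper_width())
robot.servo_line([.5364,.010,.19],down(0),.2)
robot.servo_line([.5364,.010,.092],None,.12); f0=robot.get_wrist_force()[2]; print(f0,robot.get_clock())
z=.084
while z>.074:
    robot.servo_line([.5364,.010,z],None,.03); f=robot.get_wrist_force()[2]
    if f-f0>4: break
    z-=.001
print(z,robot.get_ee_pos(),robot.get_wrist_force(),robot.get_clock())
f=snap('scene','s1',(190,60,510,300),2.5)
E
```

```text
[ 0.44509282 -0.33910824  0.92543631]
0.366164676576423 [0.73525824 0.30784696 3.25178109]
lift [ 0.38171688  0.92719664 -5.94788354] 0.36192854904713195
-5.447106703741416 15.1
0.079 [0.53657105 0.01000486 0.07989551] [-3.52137568  0.23969378  7.92718626] 16.7667
```

View pics/s1.png

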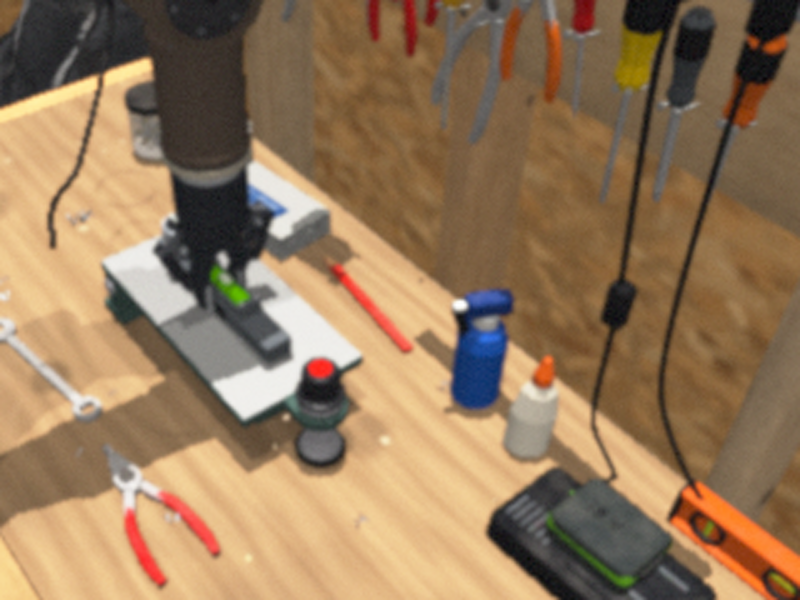

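The level is seated lengthwise on the plate, with its vial at (230,285) and the knob at (320,375). Now I'll release it and look at the knob and vial from above.

```bash
python3 - <<'E'
from h import *
robot.command_gripper(.75); robot.servo_line([.5364,.010,.20],None,.2)
robot.move_ptp([.535,-.168,.24],down(0))
f=snap('wrist','w3',None,1.25); print(robot.get_clock(),proj(f,[[.535,-.168,.127]])*1.25,robot.get_wrist_force())
E
```

```text
18.8 [[398.2589445  248.77886602]] [ 0.3921184   0.87647287 -0.05166303]
```

View pics/w3.png

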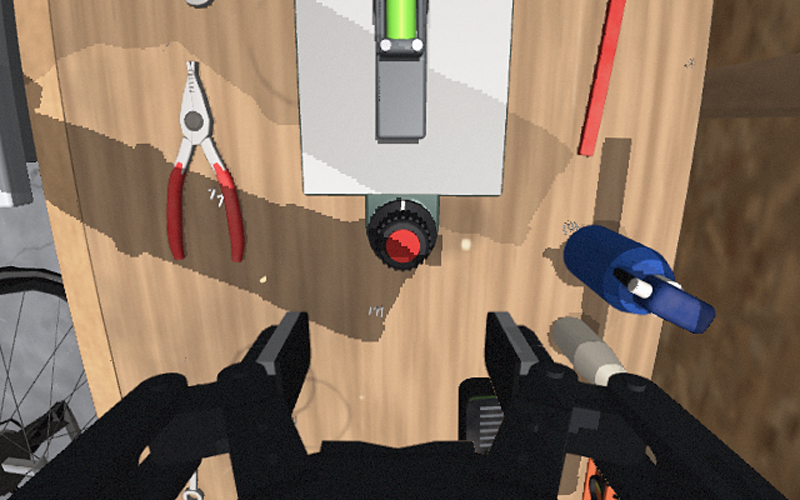

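```bash
python3 - <<'E'
from h import *
f=load('w3'); s=lambda *p:np.array(p,float)/1.25
print('cap',at_z(f,[s(403.5,245)],.127), at_d(f,[s(403.5,245)]),'plate edge',at_z(f,[s(304,194),s(503,194)],.074),'level end',at_z(f,[s(377,137),s(427,137)],.105))
g=load('top0'); print('bottle,spray',at_z(g,[s(482,156),s(438,148)],.13))
E
```

```text
cap [[ 0.53833221 -0.16550614  0.127     ]] [[ 0.538391  -0.1666407  0.1227408]] plate edge [[ 0.46469716 -0.14023412  0.074     ]
 [ 0.61316974 -0.14020637  0.074     ]] level end [[ 0.52124523 -0.09908604  0.105     ]
 [ 0.55357304 -0.09908555  0.105     ]]
bottle,spray [[ 0.70318954 -0.28805056  0.13      ]
 [ 0.71993716 -0.20054919  0.13      ]]
```

```bash
python3 - <<'E'
from h import *
p=[.5384,-.1655]; a=np.radians(40)
robot.servo_line(p+[.15],down(a),.2)
robot.servo_line(p+[.095],None,.1); f0=robot.get_wrist_force(); print(f0)
robot.command_gripper(.2,80); f1=robot.get_wrist_force(); print(robot.get_gripper_width(),f1,robot.get_ee_pos())
z=.095
for dz in [.003,.001]+[.0005]*10:
    z-=dz; robot.servo_line(p+[z],None,.02); f=robot.get_wrist_force(); print(round(z,4),np.round(f,1),round(robot.get_ee_pos()[2],4))
    if f[2]-f0[2]>11.5: break
print(robot.get_clock())
t=snap('top','t2'); s=snap('scene','s2')
A=cv2.resize(t['frame'][150:250,200:360],None,fx=5,fy=5,interpolation=cv2.INTER_CUBIC)[:300]
B=cv2.resize(s['frame'][140:200,230:390],None,fx=5,fy=5,interpolation=cv2.INTER_CUBIC)
cv2.imwrite('pics/b1.png',np.vstack([A,B]))
E
```

```text
[-0.01808813 -0.8778389   0.05972446]
0.3929684383961954 [-3.56375415 -3.40836929  1.745701  ] [ 0.5379313  -0.16634183  0.09536018]
0.092 [-5.1 -4.   5.1] 0.0923
0.091 [-5.1 -4.1  7.6] 0.0916
0.0905 [-5.8 -2.7  9.3] 0.0912
0.09 [-6.1 -2.6 10.7] 0.0908
0.0895 [-6.9 -2.8 12.3] 0.0904
22.025
```

View pics/b1.png

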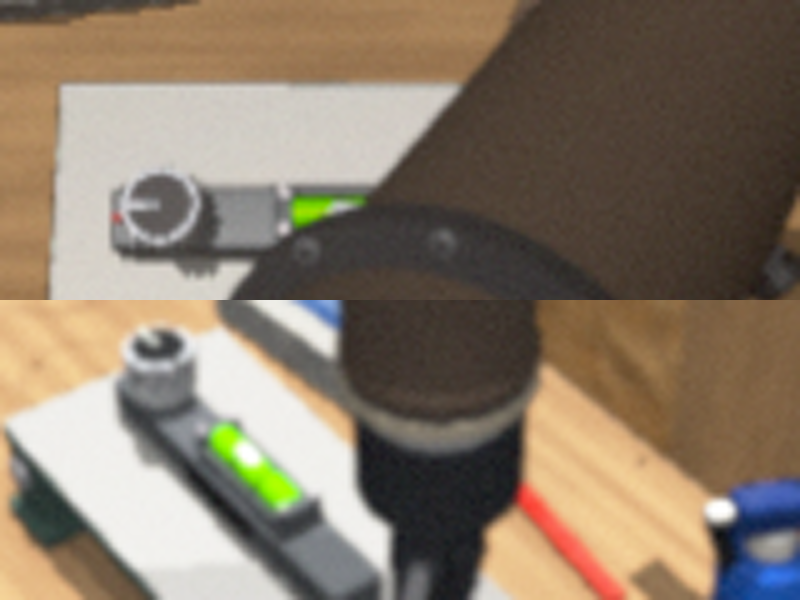

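The scene camera sees the vial clearly: the bubble is at about (250,455) in the crop and the tube runs from (215,430) to (300,500). The bubble is off-centre towards the drum (pivot) end, as expected. I'll measure it by code.

```bash
cat >> h.py <<'E'
def profile(f,x=.5374,z=.121):
    "colour profile along the vial; returns y, BGR"
    y=np.arange(.045,-.065,-.001); im=f['frame'].astype(np.float32); o=0
    for dx in(-.002,0,.002):
        uv=proj(f,np.c_[np.full(len(y),x+dx),y,np.full(len(y),z)]).astype(np.float32)
        o=o+cv2.remap(im,uv[:,0].reshape(-1,1),uv[:,1].reshape(-1,1),cv2.INTER_LINEAR)[:,0]/3
    return y,o
E
python3 - <<'E'
from h import *
s=load('s2'); y,c=profile(s)
for i in range(0,len(y),2): print(round(y[i]*1000),np.round(c[i]).astype(int),end=' | ' if i%8 else '\n')
print(proj(s,[[.5374,.034,.121],[.5374,-.052,.121]]))
save(s,'v1',(265,150,305,190),15)
E
```

```text
45 [165 162 159]
43 [168 164 161] | 41 [169 164 162] | 39 [167 163 161] | 37 [164 164 159]
35 [161 170 159] | 33 [152 182 157] | 31 [135 204 155] | 29 [112 226 155]
27 [ 79 240 156] | 25 [ 42 246 158] | 23 [ 14 249 159] | 21 [  7 251 160]
19 [ 13 250 163] | 17 [ 29 251 167] | 15 [ 66 252 180] | 13 [120 252 200]
11 [171 253 221] | 9 [213 253 237] | 7 [238 253 246] | 5 [248 253 250]
3 [249 253 251] | 1 [251 253 251] | -1 [248 252 250] | -3 [240 252 247]
-5 [218 251 238] | -7 [175 251 220] | -9 [124 251 198] | -11 [ 70 249 175]
-13 [ 42 248 162] | -15 [ 32 245 156] | -17 [ 27 245 153] | -19 [ 28 248 155]
-21 [ 20 250 160] | -23 [ 11 252 164] | -25 [ 13 252 166] | -27 [ 11 252 168]
-29 [ 13 253 168] | -31 [ 16 253 168] | -33 [ 13 253 168] | -35 [ 20 252 166]
-37 [ 29 251 164] | -39 [ 55 246 159] | -41 [ 88 233 153] | -43 [113 208 146]
-45 [133 176 141] | -47 [136 151 133] | -49 [126 128 119] | -51 [107 105 100]
-53 [88 85 82] | -55 [76 74 71] | -57 [73 71 68] | -59 [77 74 73]
-61 [88 85 84] | -63 [102 101 100] | [[272.8467442  163.85071598]
 [290.87633298 181.1769198 ]]
```

View pics/v1.png

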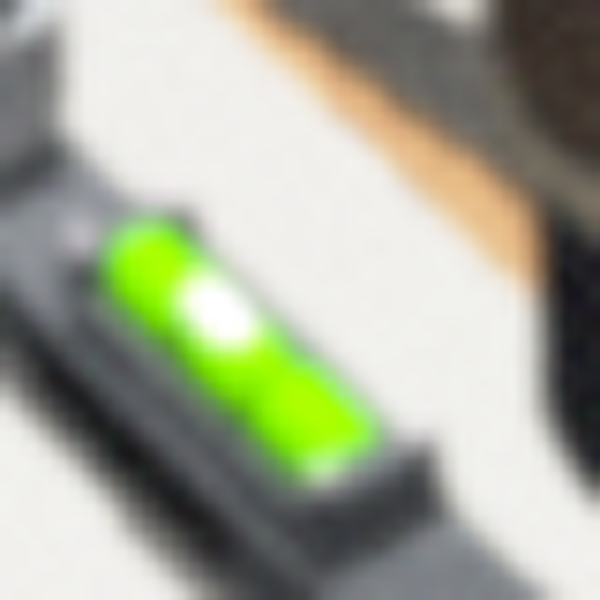

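The bubble is centred at y ≈ +2 mm and the tube at ≈ −6 mm, so the error is about 8 mm, or roughly 1.0 rad clockwise. I'll turn with force control.

```bash
cat >> h.py <<'E'
def turn(total,st,step=.15,target=12.8):
    "turn knob clockwise by total rad, holding the press by force; st=[x,y,z,a]"
    n=max(1,int(np.ceil(abs(total)/step))); log=[]
    for _ in range(n):
        st[3]-=total/n; robot.servo_line(st[:3],down(st[3]),.05)
        f=robot.get_wrist_force(); log.append(np.round(f,1)); st[2]+=np.clip((f[2]-target)/4500*.7,-.0006,.0006)
    robot.servo_line(st[:3],down(st[3]),.05); print(np.array(log).tolist()); return st
def bubble():
    robot.hold(1.3); r=[]
    for _ in range(3):
        f=eyes.grab_frame('scene'); y,c=profile(f); c=c.astype(float)
        k=(y<.026)&(y>-.036); w=np.clip(c[k,0]-60,0,None); r.append((w*y[k]).sum()/w.sum())
        g=(c[:,1]-c[:,0]>55)|((y<.02)&(y>-.03)); yy=y[g]
    print('bubble y mm',np.round(np.array(r)*1e3,2),'green',yy.max(),yy.min()); return f,np.mean(r)
def state(st): print('st',np.round(st,5).tolist(),np.round(robot.get_wrist_force(),2),np.round(robot.get_ee_pos(),4),yaw(),robot.get_gripper_width(),'t',robot.get_clock())
E
python3 - <<'E'
from h import *
s=load('s2'); y,c=profile(s); k=(y<.026)&(y>-.036); w=np.clip(c[k,0]-60,0,None); print('before',(w*y[k]).sum()/w.sum())
st=[.5379,-.1662,.0895,np.radians(40)]
st=turn(.6,st); state(st); f,b=bubble(); state(st)
E
```

```text
before 0.0019115006300386538
[[-5.2, -0.2, 12.8], [-5.8, -0.0, 13.4], [-5.6, -0.2, 12.6], [-6.0, 0.4, 13.3]]
st [0.5379, -0.1662, 0.08964, 0.09813] [-5.51  0.44 12.85] [ 0.5383 -0.1664  0.0908] 0.09797685288903078 0.39933837478778694 t 23.575
bubble y mm [-2.4  -2.36 -2.33] green 0.03199999999999999 -0.04300000000000008
st [0.5379, -0.1662, 0.08964, 0.09813] [-5.27 -0.12 13.41] [ 0.5383 -0.1664  0.0908] 0.09794369819834084 0.39636522606289615 t 25.025
```

```bash
python3 - <<'E'
from h import *
st=[.5379,-.1662,.0897,.09813]
st=turn(.5,st); f,b=bubble(); state(st)
import pickle; pickle.dump(f,open('pics/s3.pkl','wb')); save(f,'v2',(265,150,305,190),15)
y,c=profile(f,.5374,.121)
for i in range(len(y)): 
    if -.026<y[i]<.012: print(round(y[i]*1000),np.round(c[i]).astype(int),end=' | ')
t=snap('top','t3')
E
```

```text
[[-4.1, 0.4, 14.0], [-4.3, -0.2, 13.3], [-5.6, 0.5, 14.0], [-4.9, 0.5, 13.6]]
bubble y mm [-5.96 -5.96 -5.96] green 0.03199999999999999 -0.04300000000000008
st [0.5379, -0.1662, 0.09028, -0.40187] [-4.86 -0.65 13.68] [ 0.5386 -0.1664  0.0915] -0.4018416607597525 0.39289814300334736 t 27.825
12 [ 23 252 163] | 11 [ 26 251 161] | 10 [ 34 249 160] | 9 [ 43 248 159] | 8 [ 55 247 160] | 7 [ 72 246 163] | 6 [ 93 245 168] | 5 [121 245 180] | 4 [152 247 195] | 3 [178 248 210] | 2 [202 250 224] | 1 [222 252 236] | 0 [233 253 242] | -1 [241 253 246] | -2 [245 253 249] | -3 [248 254 251] | -4 [251 254 252] | -5 [251 254 252] | -6 [251 254 252] | -7 [250 254 252] | -8 [249 254 252] | -9 [248 254 251] | -10 [245 253 249] | -11 [240 252 246] | -12 [231 250 240] | -13 [216 247 231] | -14 [199 244 220] | -15 [173 241 204] | -16 [148 239 189] | -17 [120 239 174] | -18 [ 96 240 165] | -19 [ 71 242 157] | -20 [ 48 244 154] | -21 [ 28 246 152] | -22 [ 16 248 152] | -23 [ 11 248 152] | -24 [ 12 248 152] | -25 [ 13 248 152] |
```

View pics/v2.png

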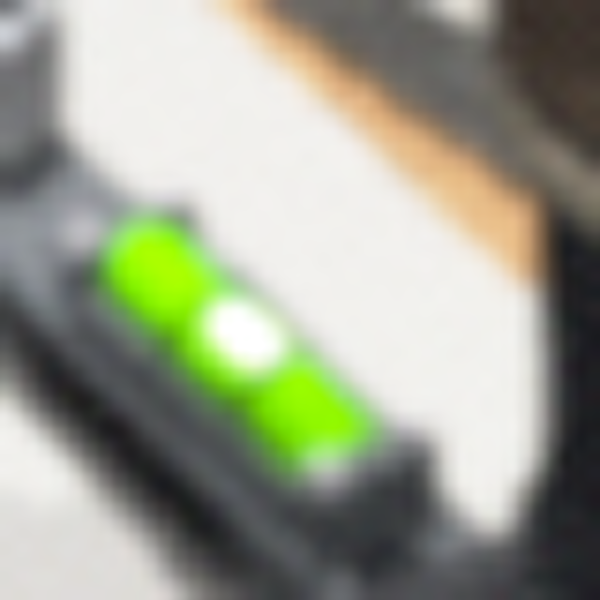

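```bash
python3 - <<'E'
from h import *
f=load('s3')
for dx,z in((-.006,.121),(-.008,.119),(.006,.121)):
    y,c=profile(f,.5374+dx,z); print(dx,[(round(y[i]*1000),int(c[i,1]),int(c[i,0])) for i in range(len(y)) if -.024<y[i]<.016])
st=[.5379,-.1662,.0905,-.40187]; robot.servo_line(st[:3],down(st[3]),.02)
f,b=bubble(); state(st)
import pickle; pickle.dump(f,open('pics/s4.pkl','wb'))
E
```

```text
-0.006 [(16, 249, 0), (15, 249, 0), (14, 249, 0), (13, 249, 0), (12, 248, 0), (11, 248, 0), (10, 247, 0), (9, 245, 0), (8, 243, 0), (7, 240, 1), (6, 236, 8), (5, 233, 19), (4, 232, 31), (3, 233, 50), (2, 234, 69), (1, 237, 85), (0, 240, 104), (-1, 242, 119), (-2, 244, 136), (-3, 246, 148), (-4, 247, 153), (-5, 247, 158), (-6, 248, 160), (-7, 248, 164), (-8, 247, 164), (-9, 247, 164), (-10, 247, 160), (-11, 246, 154), (-12, 244, 147), (-13, 242, 140), (-14, 237, 129), (-15, 233, 118), (-16, 227, 100), (-17, 222, 86), (-18, 217, 68), (-19, 216, 52), (-20, 217, 34), (-21, 221, 19), (-22, 225, 8), (-23, 229, 1)]
-0.008 [(16, 231, 6), (15, 231, 7), (14, 230, 7), (13, 231, 5), (12, 230, 6), (11, 228, 8), (10, 224, 10), (9, 220, 10), (8, 216, 10), (7, 211, 11), (6, 207, 13), (5, 204, 18), (4, 203, 23), (3, 203, 29), (2, 207, 36), (1, 212, 43), (0, 217, 52), (-1, 220, 59), (-2, 224, 63), (-3, 226, 68), (-4, 227, 72), (-5, 227, 72), (-6, 228, 72), (-7, 228, 68), (-8, 226, 69), (-9, 225, 69), (-10, 222, 68), (-11, 219, 63), (-12, 215, 57), (-13, 211, 53), (-14, 205, 49), (-15, 198, 44), (-16, 
[... 282 characters left out ...]
, (6, 217, 169), (5, 219, 173), (4, 221, 178), (3, 221, 184), (2, 224, 194), (1, 227, 202), (0, 230, 207), (-1, 231, 208), (-2, 231, 207), (-3, 231, 209), (-4, 233, 212), (-5, 235, 215), (-6, 235, 213), (-7, 235, 211), (-8, 233, 209), (-9, 233, 208), (-10, 232, 205), (-11, 229, 198), (-12, 227, 192), (-13, 225, 185), (-14, 224, 176), (-15, 223, 170), (-16, 222, 163), (-17, 223, 161), (-18, 225, 156), (-19, 227, 153), (-20, 228, 153), (-21, 229, 152), (-22, 228, 152), (-23, 228, 151)]
bubble y mm [-5.96 -5.92 -5.99] green 0.03199999999999999 -0.04300000000000008
st [0.5379, -0.1662, 0.0905, -0.40187] [-4.13  0.14 13.07] [ 0.5386 -0.1664  0.0916] -0.401875945186081 0.39651031456243485 t 29.575
```

The two lines are 22 mm apart, and in three separate strips their middle agrees with the bubble to within about 1 mm. The press is steady at about 13 N, so I'm handing in.

```bash
python3 - <<'E'
from h import *
print(robot.get_wrist_force(),robot.get_gripper_width()); robot.finish_job(); print(robot.get_clock())
E
```

```text
[-4.13057701  0.13869002 13.06670805] 0.39651031456243485
the job is handed in; nothing more can be done
the job is handed in; nothing more can be done
```

The plate is level, and the arm is still gripping the knob and pressing it down with the bubble between the lines, so you can tighten the lock nut.

- **Drum:** I turned it about 49° back. The pointer then matched the red zero mark to within about 1.5°.
- **Level:** It stands lengthwise on the plate with its middle about 1 mm from the plate's middle, and it was released. The drum end points towards the pivot.
- **Knob:** I gripped it with 80 N, pressed it down and turned it 1.10 rad clockwise. The force at hand-in was 13.1 N, which puts the knob about 6.3 mm down by the spring figures, within 5.5 to 6.8 mm.
- **Bubble:** It settled within about 1 mm of the middle between the two lines, against the 2.5 mm limit. It did not move between the last two measurements.
- **Bystanders and time:** The arm did not go near the pliers, spanner or glue bottle. The last clock reading before hand-in was 29.6 s.

**Weaker checks:** The final bubble reading comes from the scene camera only, because the arm hid the vial from the top camera. A sideways force of about 4 N stayed on the knob from a slightly off-centre grip. I did not photograph the drum from close by again after setting the level on the plate, but the pointer still looked to be at the mark in the top camera's view.

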